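Interlock the washed gel trays

TASK

The washed gel casting trays are put away with open-up and open-down ones interlocking. Pick up the loose blue tray that lies open side down and, without turning it over or dropping it, lower it across the two open-up blue trays in the black crate so that one of its walls stands down in each of their channels, its length along theirs and its ends roughly level with their ends; then let go. Leave the two trays in the crate in their places, and leave the loose blue tray that lies open side up where it is.

Things in the scene. Friction and masses are not known exactly. Their poses are not given: they have to be found in the camera images.
- down_tray: The tray to move: a blue plastic channel (gel casting tray), 120 mm long, 64 mm wide over its walls, 32 mm high, all walls and the web 4 mm thick, both ends open, about 80 g. It lies loose on the bench open side DOWN: flat web on top, two long walls hanging down. Origin: centre of its underside (at the height of the lower wall edges); x along its length, y across its width, z up.
- left_tray: One of two blue trays, identical in size, resting side by side lengthwise and open side UP in the fixed low black crate (outside 164 x 190 mm, rim 14 mm high, floor about 5 mm thick). Loose in the crate. Origin: centre of its underside (below the 4 mm web); x along its length, y across its width towards the outside of the pair, z up. Its walls rise to 32 mm above the origin.
- right_tray: The other open-up blue tray in the crate, parallel to the left one on its -y side, about 76 mm from it centre to centre (a gap of about 12 mm between their neighbouring walls). Origin: centre of its underside; x along its length, y across its width towards the left tray, z up. A tray seated open-down astride the gap has its lower wall edges on the two webs, 4 mm above these origins, and its web on the pair's neighbouring walls.
- spare_tray: Another loose blue tray of the same size on the bench, but lying open side UP; not to be used. Origin: centre of its underside; x along its length, z up. (A smaller orange tray, 100 x 40 x 26 mm, also lies on the bench open side down and is not to be used.)
There are look-alikes about, which are no part of the job. Leave any green or pink look-alike of the down_tray alone.

How it is judged:
On the way:
1. the open-down tray is lifted clear of the bench (height (world z) of down_tray above 0.035 m), for 0.1 s.
At the end, for the whole second after the job is handed in: Tray at rest, open-down, level to 0.1 rad, a wall in each crate tray's channel: edges within 5 mm of their webs, centre 18 to 58 mm across from theirs, ends within 25 mm, length within 0.25 rad. Crate trays and spare within 30 mm of their start (z of down_tray in the frame of left_tray between 0 and 0.009 m and z of down_tray in the frame of right_tray between 0 and 0.009 m and y of down_tray in the frame of left_tray between -0.058 and -0.018 m and y of down_tray in the frame of right_tray between 0.018 and 0.058 m and x of down_tray in the frame of left_tray between -0.025 and 0.025 m and x of down_tray in the frame of right_tray between -0.025 and 0.025 m and angle between the x axis of down_tray and the x axis of left_tray, either way round below 0.25 rad and angle between the x axis of down_tray and the x axis of right_tray, either way round below 0.25 rad and angle between down_tray's own z axis and vertical below 0.1 rad and distance of each of left_tray, right_tray, spare_tray from where it was at the start of the episode below 0.03 m and linear speed of down_tray below 0.02 m/s); the robot touches nothing.
It fails at once if the open-down tray is dropped (falls free of the fingers faster than 0.6 m/s) (linear speed of down_tray above 0.6 m/s and contact force between the fingers and down_tray below 0.05 N).
It fails at once if a tray in the crate is moved more than 30 mm (distance of any of left_tray, right_tray from where it was at the start of the episode above 0.03 m).
It fails at once if the spare open-up tray is moved more than 30 mm (distance of spare_tray from where it was at the start of the episode above 0.03 m).
It also fails if it takes over 40 s, if anything falls off the work surface, if the arm or the gripper's body presses on something with over 40 N, if the wrist force passes 120 N, or if a joint passes its speed limit or range.

ROBOT

A 7-joint arm with a two-finger parallel gripper is mounted at the origin on the work surface. World frame = base frame: x ahead of the robot, y to its left, z up, the work surface at z = 0. Lengths are in m, angles in rad, forces in N, time in s.
With the tool pointing down it reaches from about 0.4 to 0.85 m from the base axis. Payload 4.5 kg.
Tool frame: the origin (TCP) lies midway between the tips of the shut fingers; the grasp point (between the pads) lies 19 mm behind it; y points along the fingers, z is the direction in which the jaws open and shut, and the axes are right-handed (so a half turn about y gives the same grasp; the last joint's range is limited). The gripper opens to 85 mm and grips with 20 to 120 N. Pads are 22 mm wide; open, the fingers measure 114 mm over their backs; the gripper's body (76 mm by 85 mm) begins 54 mm behind the grasp point. The pads swing forward as they close: fully open they stand 13 mm farther back than shut.
Start: joints at [-1.107, 0.689, -0.195, 1.565, 0.157, 0.902, -0.215], TCP at [0.26, 0.568, 0.209] pointing down, gripper open.
Joint ranges: [-3.01, 3.01], [-0.46, 2.08], [-1.47, 1.51], [0.13, 2.56], [-1, 4.14], [0.04, 2.09], [-2.66, 2.66]. Speed limits (rad/s): [2.57, 2.57, 3.14, 3.14, 3.14, 3.14, 3.14].

INTERFACE

Orientations are given as a unit quaternion [w, x, y, z].
In Python, from rig import readout, eyes, sign_off gives the robot as it stands. The module is installed in compiled form; this text tells all that it offers.
- The arm moves only by the tool move_arm, never from a script. Its argument "motion" is a list of rows, each an object of numbers: "dx", "dy", "dz": the shift along the tool's x, y, z as a fraction of full scale; "rx", "ry", "rz": the turn, a rotation vector about the tool's x, y, z as a fraction of full scale; "gripper": the opening, from 0 (shut) to 1 (fully open). In form: [{"dx": .., "dy": .., "dz": .., "rx": .., "ry": .., "rz": .., "gripper": ..}, ...]. A call has 1 to 5 rows; each row shifts and turns the commanded pose from where the row before left it, along the tool's axes as they then stand; what a row does not reach is not made up. Full scale, the value 1, is 20 mm for a shift and 0.1 rad for a turn. A row lasts 1/12 s, in which the tool goes at most 41.7 mm and 7.16 degrees, less where a joint would pass 70% of its speed; a pose out of reach is approached as far as the arm can. A call with a number of a shift or a turn outside -1 to 1 is refused whole. A call with a gripper value outside its range is refused whole. The fingers move at their own pace and stop on an object; "squeeze" is the grip in N (left out, the last holds). Time passes only in rows, so rows that do not move let the fingers close. It gives the time, the measured TCP pose, the force and the opening at its end, in the units of the state.
- readout.get_obs(): the state, without advancing time (a new reading comes with each control period).
- eyes.camera(name): name is "scene" or "top" or "wrist"; returns a dict with "pixels" (480x640x3 uint8, red, green, blue), "fx", "fy", "cx", "cy" (pixels), "k1" (the pictures are not rectified: a ray, as slopes to the right and down, at radius r is drawn at 1 + k1 r^2 times it, then the intrinsics apply), "rvec" (rotation vector, rad) and "tvec" (3), from world to camera coordinates, as OpenCV has them. Camera axes: x right, y down, z forward; pixel columns grow to the right and rows downward; lengths in m; the calibration is good to about 2 mm. A picture is of the moment at which its call begins. There is no depth.
- sign_off(): hands the job in, once; it reports no verdict.
The state is a dict: "time_s": time; "joint_pos": joint angles; "qvel": joint speeds; "effort": joint torques, N m; "tool_pos": TCP position; "tool_rot": TCP orientation; "force": force on the tool from outside, world axes, zero at the start; "moment": the same for the moment, N m; "width": opening from 0.0 (shut) to 1.0 (fully open).
Only numpy, scipy, OpenCV 4.12 (cv2) and the standard library are available. Lean on these libraries where they do the work, as an engineer would, in place of code of your own. Each camera call takes 0.05 s, during which the arm holds its last target.

## Working session

There is one attempt and no reset: what is moved stays moved. The work goes in short steps, Python scripts to look and compute and a tool call to move; the robot and the scene stay as the last step left them, time stands still between calls to the robot, and variables do not carry over. Pictures are saved under pics/ and viewed, and the job is handed in when it is done.

Besides the shell and the picture viewer there is one more tool, called in YAML: its name, and indented under it one key for each argument. move_arm: Moves the arm, as the interface text tells. Shift numbers are shares of 20 mm and turn numbers shares of 0.1 rad, none past 1 either way. Its arguments: {"type":"object","properties":{"motion":{"type":"array","items":{"type":"object","properties":{"dx":{"type":"number","minimum":-1,"maximum":1},"dy":{"type":"number","minimum":-1,"maximum":1},"dz":{"type":"number","minimum":-1,"maximum":1},"rx":{"type":"number","minimum":-1,"maximum":1},"ry":{"type":"number","minimum":-1,"maximum":1},"rz":{"type":"number","minimum":-1,"maximum":1},"gripper":{"type":"number"}}}},"squeeze":{"type":"number"}},"required":["motion"]}

```bash
mkdir -p pics; cat > h.py <<'E'
import numpy as np, cv2
from rig import readout, eyes
def snap(n,f):
    c=eyes.camera(n); cv2.imwrite('pics/'+f,c['pixels'][:,:,::-1]); np.savez('pics/'+f[:-4]+'.npz',**c); return c
def rays(c,uv):
    uv=np.atleast_2d(np.array(uv,float)); K=np.array([[c['fx'],0,c['cx']],[0,c['fy'],c['cy']],[0,0,1]],float)
    d=np.array([float(c['k1']),0,0,0,0])
    p=cv2.undistortPointsIter(uv.reshape(-1,1,2),K,d,None,None,(3,100,1e-10)).reshape(-1,2)
    R=cv2.Rodrigues(np.array(c['rvec'],float))[0]; t=np.array(c['tvec'],float).ravel()
    D=np.c_[p,np.ones(len(p))]@R; return -R.T@t, D
def onz(c,uv,z):
    o,D=rays(c,uv); return o+D*((z-o[2])/D[:,2])[:,None]
def proj(c,P):
    K=np.array([[c['fx'],0,c['cx']],[0,c['fy'],c['cy']],[0,0,1]],float)
    return cv2.projectPoints(np.array(P,float),np.array(c['rvec'],float),np.array(c['tvec'],float),K,np.array([float(c['k1']),0,0,0,0]))[0].reshape(-1,2)
E
python3 - <<'E'
from h import *
for n in ['scene','top','wrist']:
    c=snap(n,n+'0.png'); print(n,c['k1'],rays(c,[[320,240]]))
o=readout.get_obs(); print(o)
E
```

```text
scene -0.147810790474321 (array([ 1.20269385, -0.66069531,  0.77290494]), array([[-0.57418564,  0.52743855, -0.62620018]]))
top -0.09991100138514895 (array([ 0.43202585, -0.02144011,  0.90169656]), array([[ 0.07161063,  0.00401625, -0.99747641]]))
wrist -0.04893299813585712 (array([0.19472837, 0.5988266 , 0.37318791]), array([[ 0.25439564, -0.11272224, -0.96054092]]))
{'time_s': 0.15, 'joint_pos': array([-1.1072204 ,  0.6898017 , -0.19454747,  1.56608652,  0.15727768,
        0.90247602, -0.21510987]), 'qvel': array([-0.00145699, -0.00329652,  0.00218682, -0.00257552, -0.00032707,
       -0.00137835,  0.00168673]), 'effort': array([-2.56745574e-03, -5.39940333e+01, -1.26863357e+00, -1.58719987e+01,
        9.26729495e-03,  6.48911970e-03, -7.38685742e-06]), 'tool_pos': array([0.2602213 , 0.56768877, 0.20816727]), 'tool_rot': array([-0.69036497,  0.69133003, -0.15084409,  0.15068198]), 'force': array([-1.10100899, -1.3916077 , -0.71551348]), 'moment': array([-0.00675792, -0.0360941 , -0.01440287]), 'width': 0.9979272045486096}
```

View pics/scene0.png

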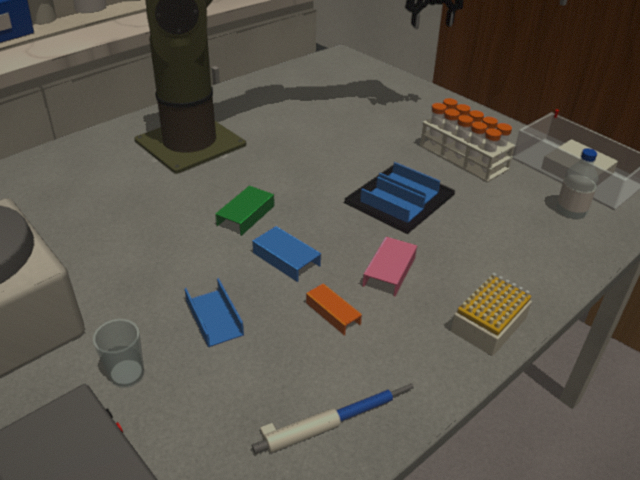

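View pics/top0.png

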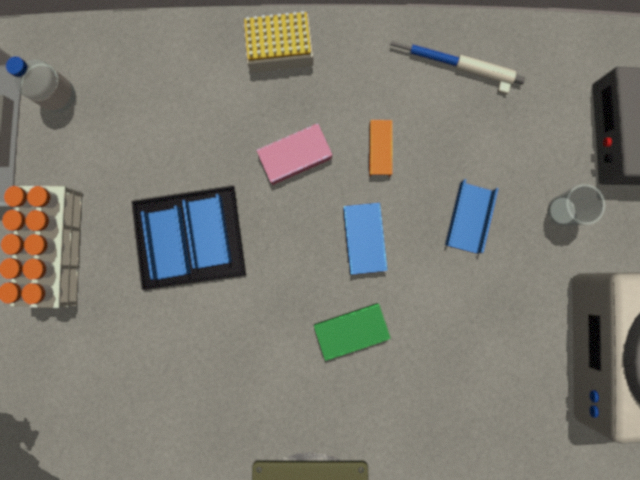

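View pics/wrist0.png

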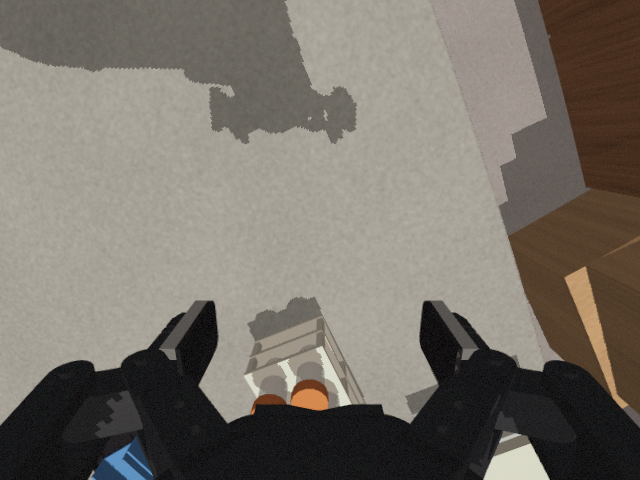

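The blue candidates in the top view are (365,240), which shows a flat web on top with walls hanging down, so it is the down_tray. (471,217) is the spare, with its walls showing upward, and (166,242) and (208,232) are the crate pair. Green (352,332), pink (295,153) and orange (381,148) are not to be used. I'll confirm in a crop and measure.

```bash
python3 - <<'E'
from h import *
c=np.load('pics/top0.npz'); im=c['pixels']; s=np.load('pics/scene0.npz')['pixels']
a=cv2.resize(im[170:300,120:400],None,fx=2.8,fy=2.8,interpolation=cv2.INTER_CUBIC)
b=cv2.resize(s[150:290,240:470],(392,238),interpolation=cv2.INTER_CUBIC); b=cv2.copyMakeBorder(b,0,0,0,784-392,cv2.BORDER_CONSTANT)
cv2.imwrite('pics/crop1.png',np.vstack([a,b])[:600,:,::-1])
hsv=cv2.cvtColor(im,cv2.COLOR_RGB2HSV)
m=cv2.inRange(hsv,(100,100,30),(125,255,255))
for k in cv2.findContours(m,cv2.RETR_EXTERNAL,cv2.CHAIN_APPROX_NONE)[0]:
    if cv2.contourArea(k)<500: continue
    r=cv2.minAreaRect(k); bx=cv2.boxPoints(r)
    P=onz(c,bx,0.032)
    print(np.round(r[0]),cv2.contourArea(k),np.round(bx).tolist())
    print(P[:,:2].round(4).tolist(),'sides',np.linalg.norm(P[0]-P[1]).round(4),np.linalg.norm(P[1]-P[2]).round(4),'c',P.mean(0).round(4))
E
```

```text
[365. 238.] 2407.0 [[342.0, 206.0], [379.0, 202.0], [387.0, 270.0], [350.0, 274.0]]
[[0.5538, -0.0573], [0.5611, -0.1215], [0.4416, -0.1337], [0.4346, -0.0701]] sides 0.0647 0.1201 c [ 0.4977 -0.0957  0.032 ]
[185. 237.] 5586.5 [[137.0, 207.0], [220.0, 192.0], [233.0, 266.0], [150.0, 281.0]]
[[0.5526, 0.3082], [0.5785, 0.1583], [0.4482, 0.1331], [0.4218, 0.2808]] sides 0.1521 0.1327 c [0.5002 0.2201 0.032 ]
[472. 217.] 2343.5 [[445.0, 245.0], [461.0, 179.0], [498.0, 189.0], [482.0, 254.0]]
[[0.4862, -0.2371], [0.6026, -0.269], [0.5864, -0.3357], [0.4699, -0.3027]] sides 0.1207 0.0685 c [ 0.5363 -0.2861  0.032 ]
```

View pics/crop1.png

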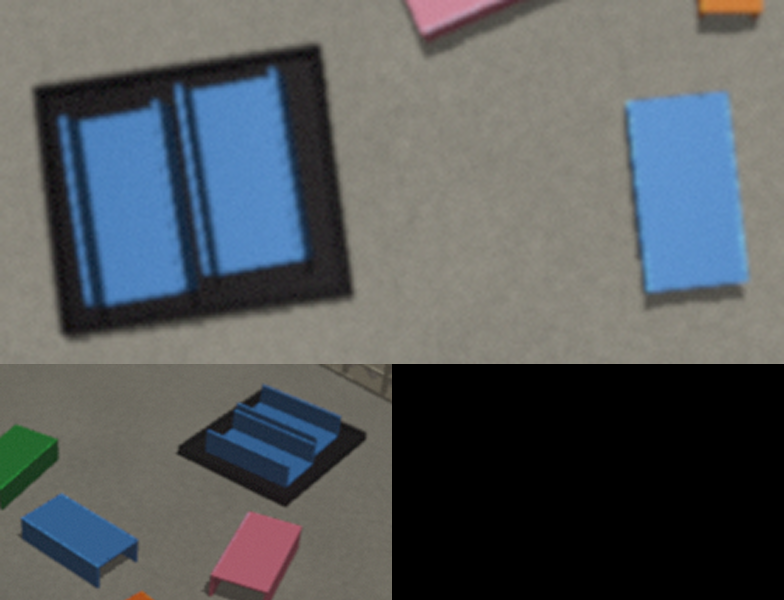

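```bash
python3 - <<'E'
from h import *
c=np.load('pics/top0.npz'); im=c['pixels']
a=cv2.resize(im[183:293,127:252],None,fx=5.4,fy=5.4,interpolation=cv2.INTER_CUBIC)
a=np.clip((a/255.)**0.6*255,0,255).astype(np.uint8)
cv2.imwrite('pics/crop2.png',a[:,:,::-1]); 
# blue runs at rows across the trays
for r in (215,230,245,260):
    print(r,[int(x) for x in im[r,135:245].astype(int)[:,2]])
E
```

```text
215 [30, 21, 26, 28, 31, 65, 113, 147, 137, 99, 71, 71, 82, 122, 162, 180, 187, 187, 189, 188, 189, 185, 190, 190, 189, 190, 189, 187, 188, 191, 191, 189, 191, 192, 189, 191, 193, 192, 192, 188, 185, 177, 145, 100, 72, 65, 61, 48, 63, 114, 161, 156, 110, 75, 95, 135, 174, 190, 191, 189, 192, 192, 194, 194, 195, 195, 198, 194, 196, 196, 193, 193, 196, 197, 196, 196, 200, 197, 195, 198, 197, 198, 192, 191, 191, 179, 143, 95, 63, 53, 40, 31, 40, 39, 41, 43, 40, 39, 36, 32, 29, 24, 40, 74, 104, 120, 120, 123, 123, 122]
230 [55, 34, 20, 15, 25, 29, 29, 57, 111, 145, 146, 110, 79, 68, 78, 117, 164, 183, 191, 191, 191, 188, 188, 186, 189, 191, 190, 189, 190, 191, 192, 190, 191, 191, 190, 191, 191, 193, 194, 192, 190, 183, 172, 180, 162, 116, 77, 69, 63, 52, 60, 114, 164, 165, 121, 79, 83, 120, 160, 185, 190, 194, 193, 195, 196, 192, 196, 197, 196, 196, 195, 195, 193, 196, 194, 196, 196, 198, 197, 197, 198, 198, 197, 196, 198, 196, 196, 182, 145, 98, 69, 58, 44, 38, 38, 40, 38, 41, 42, 44, 33, 27, 33, 34, 46, 79, 106, 118, 122, 120]
245 [107, 77, 47, 38, 24, 18, 28, 32, 37, 53, 105, 151, 158
[... 277 characters left out ...]
98, 192, 197, 195, 197, 196, 195, 196, 196, 195, 195, 197, 200, 196, 196, 197, 196, 189, 183, 182, 162, 127, 87, 66, 53, 45, 40, 39, 44, 41, 43, 37, 38, 33, 30, 33, 40, 73, 106, 119]
260 [124, 123, 103, 73, 44, 29, 20, 21, 28, 25, 32, 48, 101, 152, 165, 122, 84, 65, 72, 97, 144, 175, 189, 188, 190, 188, 189, 192, 190, 188, 193, 189, 192, 195, 192, 191, 194, 192, 190, 191, 191, 192, 190, 193, 193, 193, 190, 187, 174, 130, 88, 65, 70, 65, 50, 72, 122, 161, 151, 109, 76, 98, 143, 179, 192, 196, 192, 195, 195, 194, 194, 193, 194, 195, 194, 193, 198, 197, 195, 195, 193, 197, 197, 197, 201, 197, 199, 197, 197, 198, 194, 189, 177, 136, 90, 65, 52, 46, 47, 41, 38, 42, 40, 39, 36, 37, 33, 34, 42, 75]
```

View pics/crop2.png

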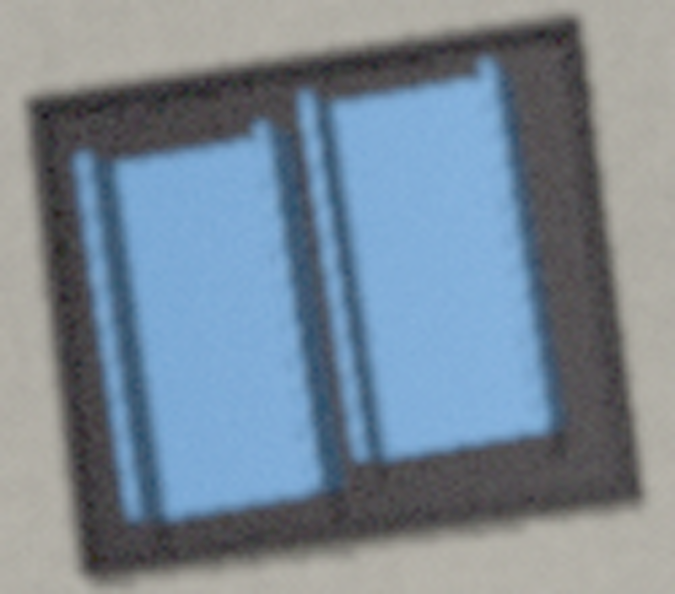

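```bash
python3 - <<'E'
from h import *
c=np.load('pics/top0.npz'); im=c['pixels'].astype(float)[:,:,2]
z=0.037
def cross(row,a,b,lev=110,up=True):
    for x in range(a,b):
        p,q=im[row,x],im[row,x+1]
        if (p-lev)*(q-lev)<=0 and (q>p)==up: return x+(lev-p)/(q-p)
L=[[],[],[],[]]
for row in range(212,262,2):
    s=int((row-230)/7.0)+0
    s=round((row-230)*0.165)
    for i,(a,b,up,lv) in enumerate([(138,147,1,100),(176,184,0,125),(183,190,1,105),(219,228,0,125)]):
        x=cross(row,a+s,b+s,lv,bool(up))
        if x: L[i].append((x,row))
lines=[]
for l in L:
    P=onz(c,l,z)[:,:2]; vx,vy,x0,y0=cv2.fitLine(P.astype(np.float32),cv2.DIST_HUBER,0,1e-4,1e-4).ravel()
    if vx<0:vx,vy=-vx,-vy
    lines.append((vx,vy,x0,y0)); print(len(l),'ang',np.arctan2(vy,vx).round(4))
a=np.mean([np.arctan2(l[1],l[0]) for l in lines]); u=np.array([np.cos(a),np.sin(a)]); v=np.array([-u[1],u[0]])
vs=[]
for l in lines:
    # v at fixed u=ref
    p=np.array(l[2:]); d=np.array(l[:2]); t=(0.50*u[0]+0.22*u[1]-p@u)/(d@u); vs.append((p+t*d)@v)
vs=np.array(vs); print('a',a,'v',vs.round(4),'diffs',(-np.diff(vs)).round(4))
def f(x,y): return (127-0.5+ (x+.5)/5.4, 183-0.5+(y+.5)/5.4)
T=[f(84,152),f(262,122),f(307,92),f(487,60)]; B=[f(132,520),f(333,490),f(360,462),f(555,433)]
for zz in (.037,): 
    print('far',(onz(c,T,zz)[:,:2]@u).round(4),'near',(onz(c,B,zz)[:,:2]@u).round(4))
# web ends z=.009
W=[f(180,150),f(400,90)]; print('web far',(onz(c,W,.009)[:,:2]@u).round(4)); W=[f(230,510),f(460,448)]; print('web near',(onz(c,W,.009)[:,:2]@u).round(4))
vm=(vs[1]+vs[2])/2; np.savez('crate.npz',u=u,v=v,vm=vm); print(vm)
# crate outline centre
E
```

```text
25 ang 0.1732
25 ang 0.1712
25 ang 0.1751
25 ang 0.1741
a 0.17339149 v [0.2012 0.1358 0.1249 0.0597] diffs [0.0653 0.0109 0.0652]
far [0.5884 0.5878 0.5949 0.5949] near [0.4672 0.4657 0.4731 0.4716]
web far [0.5887 0.5956]
web near [0.4664 0.4737]
0.13036163
```

```bash
cat >> h.py <<'E'
from scipy.spatial.transform import Rotation as Ro
def plan(tgt,ang,ob=None):
    """shift & turn in tool axes from measured pose; tool y down, z across at ang (tray x axis heading)"""
    o=ob or readout.get_obs(); q=o['tool_rot']; R=Ro.from_quat([q[1],q[2],q[3],q[0]])
    y=np.array([0,0,-1.]); z=np.array([-np.sin(ang),np.cos(ang),0])
    if z@R.as_matrix()[:,2]<0: z=-z
    T=Ro.from_matrix(np.c_[np.cross(y,z),y,z])
    rv=(R.inv()*T).as_rotvec()/0.1
    d=np.array(tgt)-o['tool_pos']
    print('t',o['time_s'],'pos',o['tool_pos'].round(4),'F',o['force'].round(2),'w',o['width'])
    print('turn units',rv.round(3),'shift now-axes',(R.inv().apply(d)/.02).round(3),'shift target-axes',(T.inv().apply(d)/.02).round(3)); print('R',R.as_matrix().round(3).tolist())
E
python3 - <<'E'
from h import *
plan([.498,-.0955,.2],.104)
E
```

```text
t 0.15 pos [0.2602 0.5677 0.2082] F [-1.1  -1.39 -0.72] w 0.9979272045486096
turn units [ 1.400e-02 -5.337e+00 -3.000e-03] shift now-axes [ 24.623   0.445 -25.191] shift target-axes [  8.382   0.408 -34.214]
R [[0.909, -0.001, 0.417], [-0.417, -0.001, 0.909], [0.0, -1.0, -0.001]]
```

move_arm:
  motion:
    - {"ry":-1,"dz":-0.7,"dx":0.7}
    - {"ry":-1,"dz":-0.7,"dx":0.6}
    - {"ry":-1,"dz":-0.8,"dx":0.5}
    - {"ry":-1,"dz":-0.9,"dx":0.3}
    - {"ry":-1,"dz":-1,"dx":0.3}

```text
validation failed for argument at $.mo...
```

move_arm:
  motion:
    - {"ry":-0.34,"dz":-1,"dx":0.2}
    - {"dz":-1,"dx":0.2}
    - {"dz":-1,"dx":0.2}
    - {"dz":-1,"dx":0.2}
    - {"dz":-1,"dx":0.2}

```text
validation failed for argument at $.mo...
```

move_arm:
  motion:
    - {"dz":-1,"dx":0.2}
    - {"dz":-1,"dx":0.2}
    - {"dz":-1,"dx":0.2}
    - {"dz":-1,"dx":0.2}
    - {"dz":-1,"dx":0.2}

```text
validation failed for argument at $.mo...
```

```bash
python3 - <<'E'
from h import *
plan([.498,-.0955,.2],.104)
E
```

```text
t 0.15 pos [0.2602 0.5677 0.2082] F [-1.1  -1.39 -0.72] w 0.9979272045486096
turn units [ 1.400e-02 -5.337e+00 -3.000e-03] shift now-axes [ 24.623   0.445 -25.191] shift target-axes [  8.382   0.408 -34.214]
R [[0.909, -0.001, 0.417], [-0.417, -0.001, 0.909], [0.0, -1.0, -0.001]]
```

Rows were refused, probably because every key must be present. I'll try one full row.

move_arm:
  motion:
    - {"dx":0.7,"dy":0,"dz":-0.7,"rx":0,"ry":-1,"rz":0,"gripper":1}

```text
time_s: 0.23
tool_pos: [0.2642, 0.5531, 0.2085]
tool_rot: [0.699, -0.697, 0.115, -0.113]
force: [-0.9, 1.3, 0.2]
width: 1.002
```

move_arm:
  motion:
    - {"dx":0.6,"dy":0,"dz":-0.7,"rx":0,"ry":-1,"rz":0,"gripper":1}
    - {"dx":0.5,"dy":0,"dz":-0.8,"rx":0,"ry":-1,"rz":0,"gripper":1}
    - {"dx":0.3,"dy":0,"dz":-0.9,"rx":0,"ry":-1,"rz":0,"gripper":1}
    - {"dx":0.3,"dy":0,"dz":-1,"rx":0,"ry":-1,"rz":0,"gripper":1}
    - {"dx":0.2,"dy":0,"dz":-1,"rx":0,"ry":-0.34,"rz":0,"gripper":1}

```text
time_s: 0.65
tool_pos: [0.2947, 0.455, 0.2085]
tool_rot: [-0.706, 0.706, 0.038, -0.039]
force: [-0.2, -0.8, -1.1]
width: 1.001
```

move_arm:
  motion:
    - {"dx":0.2,"dy":0,"dz":-1,"rx":0,"ry":0,"rz":0,"gripper":1}
    - {"dx":0.2,"dy":0,"dz":-1,"rx":0,"ry":0,"rz":0,"gripper":1}
    - {"dx":0.2,"dy":0,"dz":-1,"rx":0,"ry":0,"rz":0,"gripper":1}
    - {"dx":0.2,"dy":0,"dz":-1,"rx":0,"ry":0,"rz":0,"gripper":1}
    - {"dx":0.2,"dy":0,"dz":-1,"rx":0,"ry":0,"rz":0,"gripper":1}

```text
time_s: 1.07
tool_pos: [0.3251, 0.3576, 0.2087]
tool_rot: [-0.706, 0.706, 0.037, -0.037]
force: [0.1, 0.5, 0.9]
width: 1.004
```

move_arm:
  motion:
    - {"dx":0.2,"dy":0,"dz":-1,"rx":0,"ry":0,"rz":0,"gripper":1}
    - {"dx":0.2,"dy":0,"dz":-1,"rx":0,"ry":0,"rz":0,"gripper":1}
    - {"dx":0.2,"dy":0,"dz":-1,"rx":0,"ry":0,"rz":0,"gripper":1}
    - {"dx":0.2,"dy":0,"dz":-1,"rx":0,"ry":0,"rz":0,"gripper":1}
    - {"dx":0.2,"dy":0,"dz":-1,"rx":0,"ry":0,"rz":0,"gripper":1}

```text
time_s: 1.48
tool_pos: [0.3554, 0.2603, 0.2087]
tool_rot: [-0.706, 0.706, 0.037, -0.037]
force: [0.3, -0.5, -0.1]
width: 1.002
```

```bash
python3 - <<'E'
from h import *
plan([.498,-.0955,.2],.104)
E
```

```text
t 1.4833 pos [0.3554 0.2603 0.2087] F [ 0.31 -0.51 -0.11] w 1.0023378669953928
turn units [ 0.002  0.002 -0.001] shift now-axes [  5.242   0.439 -18.437] shift target-axes [  5.246   0.436 -18.436]
R [[0.995, -0.0, -0.104], [0.104, -0.0, 0.995], [-0.0, -1.0, -0.0]]
```

move_arm:
  motion:
    - {"dx":0.3,"dy":0,"dz":-1,"rx":0,"ry":0,"rz":0,"gripper":1}
    - {"dx":0.3,"dy":0,"dz":-1,"rx":0,"ry":0,"rz":0,"gripper":1}
    - {"dx":0.3,"dy":0,"dz":-1,"rx":0,"ry":0,"rz":0,"gripper":1}
    - {"dx":0.3,"dy":0,"dz":-1,"rx":0,"ry":0,"rz":0,"gripper":1}
    - {"dx":0.3,"dy":0,"dz":-1,"rx":0,"ry":0,"rz":0,"gripper":1}

```text
time_s: 1.9
tool_pos: [0.3957, 0.164, 0.2087]
tool_rot: [-0.706, 0.706, 0.037, -0.037]
force: [0.0, -0.4, -0.7]
width: 1.001
```

move_arm:
  motion:
    - {"dx":0.3,"dy":0,"dz":-1,"rx":0,"ry":0,"rz":0,"gripper":1}
    - {"dx":0.3,"dy":0,"dz":-1,"rx":0,"ry":0,"rz":0,"gripper":1}
    - {"dx":0.3,"dy":0,"dz":-1,"rx":0,"ry":0,"rz":0,"gripper":1}
    - {"dx":0.3,"dy":0,"dz":-1,"rx":0,"ry":0,"rz":0,"gripper":1}
    - {"dx":0.3,"dy":0,"dz":-1,"rx":0,"ry":0,"rz":0,"gripper":1}

```text
time_s: 2.32
tool_pos: [0.4359, 0.0677, 0.2087]
tool_rot: [-0.706, 0.706, 0.037, -0.037]
force: [0.7, 0.6, 0.2]
width: 1.002
```

move_arm:
  motion:
    - {"dx":0.3,"dy":0.4,"dz":-1,"rx":0,"ry":0,"rz":0,"gripper":1}
    - {"dx":0.3,"dy":0.4,"dz":-1,"rx":0,"ry":0,"rz":0,"gripper":1}
    - {"dx":0.3,"dy":0.4,"dz":-1,"rx":0,"ry":0,"rz":0,"gripper":1}
    - {"dx":0.3,"dy":0.4,"dz":-1,"rx":0,"ry":0,"rz":0,"gripper":1}
    - {"dx":0.3,"dy":0.4,"dz":-1,"rx":0,"ry":0,"rz":0,"gripper":1}

```text
time_s: 2.73
tool_pos: [0.4762, -0.0287, 0.1683]
tool_rot: [0.706, -0.706, -0.037, 0.037]
force: [0.1, 1.3, 0.1]
width: 0.996
```

move_arm:
  motion:
    - {"dx":0.3,"dy":0.4,"dz":-1,"rx":0,"ry":0,"rz":0,"gripper":1}
    - {"dx":0.3,"dy":0.4,"dz":-1,"rx":0,"ry":0,"rz":0,"gripper":1}
    - {"dx":0.1,"dy":0.4,"dz":-1,"rx":0,"ry":0,"rz":0,"gripper":1}
    - {"dx":0,"dy":0.4,"dz":-0.4,"rx":0,"ry":0,"rz":0,"gripper":1}

```text
time_s: 3.07
tool_pos: [0.4975, -0.0972, 0.136]
tool_rot: [-0.706, 0.707, 0.035, -0.035]
force: [0.0, -0.1, 0.8]
width: 0.999
```

```bash
python3 - <<'E'
from h import *
plan([.498,-.0955,.12],.104)
c=snap('wrist','w1.png'); snap('top','t1.png'); snap('scene','s1.png')
# predicted down tray corners in wrist view
a=.104;u=np.array([np.cos(a),np.sin(a)]);v=np.array([-u[1],u[0]]);C=np.array([.4977,-.0957])
P=[np.r_[C+i*.06*u+j*.032*v,.032] for i,j in ((1,1),(1,-1),(-1,-1),(-1,1))]; print(proj(c,P).round(0))
E
```

```text
t 3.0667 pos [ 0.4975 -0.0972  0.136 ] F [ 0.01 -0.11  0.79] w 0.9990478711194704
turn units [ 0.016 -0.04   0.001] shift now-axes [0.035 0.801 0.081] shift target-axes [0.035 0.801 0.08 ]
R [[0.995, 0.0, -0.1], [0.1, -0.002, 0.995], [0.0, -1.0, -0.002]]
[[357. 301.]
 [282. 302.]
 [277. 157.]
 [361. 156.]]
```

View pics/w1.png

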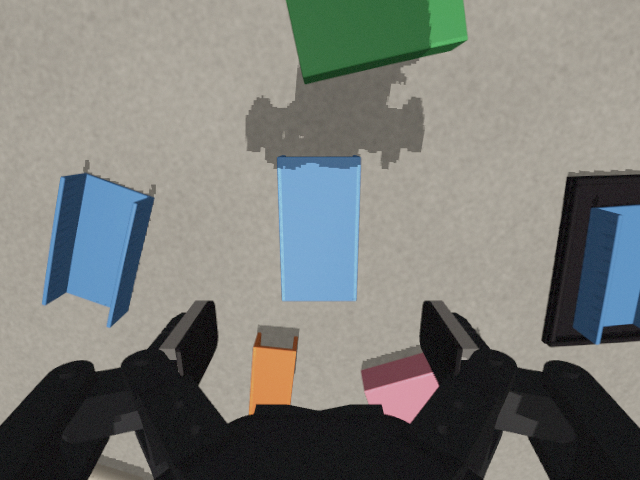

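View pics/s1.png

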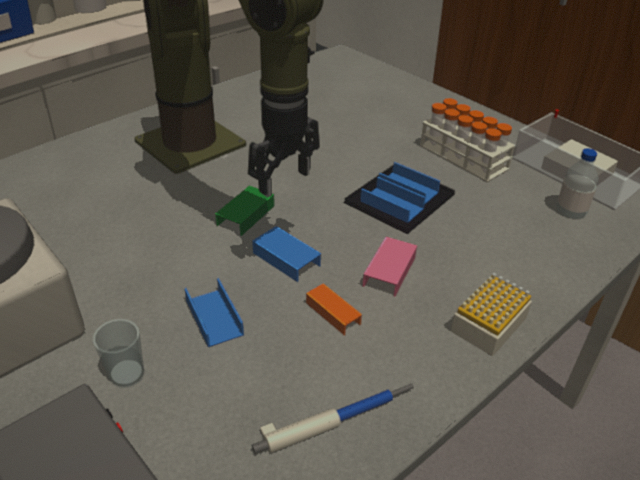

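The wrist view shows the down_tray web corners at (280,157), (360,157), (357,301) and (282,301), within 2 px of the prediction. Next I descend, stopping partway to check.

move_arm:
  motion:
    - {"dx":0,"dy":1,"dz":0,"rx":0,"ry":0,"rz":0,"gripper":1}
    - {"dx":0,"dy":1,"dz":0.05,"rx":0,"ry":0,"rz":0,"gripper":1}
    - {"dx":0,"dy":1,"dz":0,"rx":0,"ry":0,"rz":0,"gripper":1}
    - {"dx":0,"dy":0.8,"dz":0,"rx":0,"ry":0,"rz":0,"gripper":1}
    - {"dx":0,"dy":0,"dz":0,"rx":0,"ry":0,"rz":0,"gripper":1}

```text
time_s: 3.63
tool_pos: [0.4951, -0.0903, 0.0591]
tool_rot: [0.707, -0.705, -0.037, 0.039]
force: [-0.5, 0.7, 0.7]
width: 0.997
```

```bash
python3 - <<'E'
from h import *
plan([.4977,-.0957,.00],.104)
c=snap('wrist','w2.png'); snap('scene','s2.png')
E
```

```text
t 3.6333 pos [ 0.4951 -0.0903  0.0591] F [-0.54  0.69  0.73] w 0.9974666820627879
turn units [-0.02   0.036 -0.039] shift now-axes [ 0.11   2.952 -0.29 ] shift target-axes [ 0.099  2.953 -0.284]
R [[0.994, -0.004, -0.107], [0.107, 0.002, 0.994], [-0.004, -1.0, 0.002]]
```

View pics/w2.png

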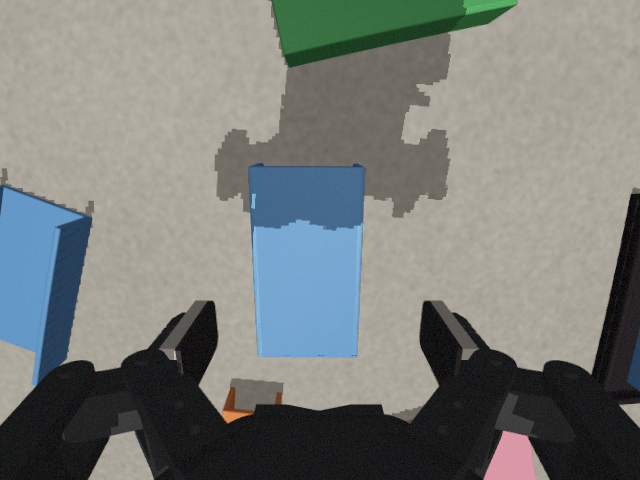

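The tray's centre is at column 308 against finger centre 320, which agrees with the TCP reading about 6 mm off in y. I'll correct before going lower.

move_arm:
  motion:
    - {"dx":0.1,"dy":0,"dz":-0.28,"rx":0,"ry":0,"rz":0,"gripper":1}
    - {"dx":0,"dy":0.4,"dz":0,"rx":0,"ry":0,"rz":0,"gripper":1}
    - {"dx":0,"dy":0,"dz":0,"rx":0,"ry":0,"rz":0,"gripper":1}

```text
time_s: 3.98
tool_pos: [0.4998, -0.0986, 0.0527]
tool_rot: [-0.706, 0.706, 0.037, -0.036]
force: [-0.1, 0.2, -0.0]
width: 0.999
```

```bash
python3 - <<'E'
from h import *
plan([.4977,-.0957,.00],.104)
E
```

```text
t 3.9833 pos [ 0.4998 -0.0986  0.0527] F [-0.08  0.21 -0.05] w 0.9991998863113394
turn units [ 0.002 -0.008  0.009] shift now-axes [-0.092  2.637  0.156] shift target-axes [-0.089  2.637  0.156]
R [[0.995, 0.001, -0.103], [0.103, -0.0, 0.995], [0.001, -1.0, -0.0]]
```

move_arm:
  motion:
    - {"dx":-0.08,"dy":0.3,"dz":0.12,"rx":0,"ry":0,"rz":0,"gripper":1}
    - {"dx":0,"dy":0.5,"dz":0,"rx":0,"ry":0,"rz":0,"gripper":1}
    - {"dx":0,"dy":0.5,"dz":0,"rx":0,"ry":0,"rz":0,"gripper":1}
    - {"dx":0,"dy":0.3,"dz":0,"rx":0,"ry":0,"rz":0,"gripper":1}
    - {"dx":0,"dy":0,"dz":0,"rx":0,"ry":0,"rz":0,"gripper":1}

```text
time_s: 4.4
tool_pos: [0.4964, -0.0957, 0.0191]
tool_rot: [0.706, -0.706, -0.036, 0.038]
force: [1.0, 0.3, -0.4]
width: 0.999
```

```bash
python3 - <<'E'
from h import *
plan([.4977,-.0957,.00],.104)
snap('wrist','w3.png')
E
```

```text
t 4.4 pos [ 0.4964 -0.0957  0.0191] F [ 0.96  0.3  -0.43] w 0.9988050596744164
turn units [-0.004  0.008 -0.029] shift now-axes [ 0.065  0.953 -0.009] shift target-axes [ 0.062  0.953 -0.009]
R [[0.995, -0.003, -0.105], [0.105, 0.0, 0.995], [-0.003, -1.0, 0.0]]
```

View pics/w3.png

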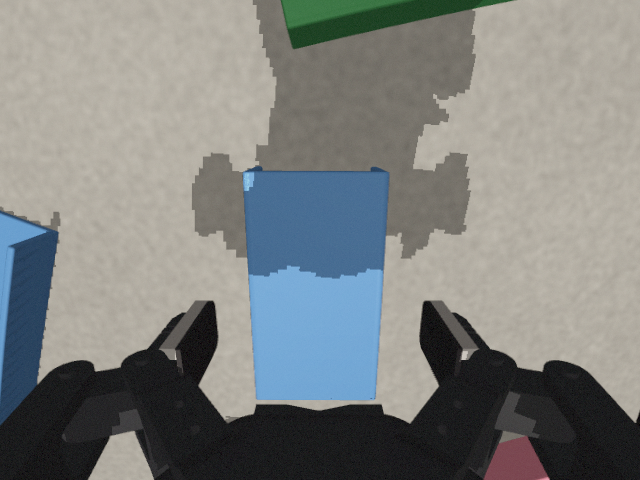

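The tray is centred between the fingers (columns 247–387). Lower the rest and close.

move_arm:
  motion:
    - {"dx":0.03,"dy":0.4,"dz":0,"rx":0,"ry":0,"rz":0,"gripper":1}
    - {"dx":0,"dy":0.3,"dz":0,"rx":0,"ry":0,"rz":0,"gripper":1}
    - {"dx":0,"dy":0.2,"dz":0,"rx":0,"ry":0,"rz":0,"gripper":1}
    - {"dx":0,"dy":0,"dz":0,"rx":0,"ry":0,"rz":0,"gripper":1}
    - {"dx":0,"dy":0,"dz":0,"rx":0,"ry":0,"rz":0,"gripper":1}

```text
time_s: 4.87
tool_pos: [0.498, -0.0958, 0.0025]
tool_rot: [0.706, -0.706, -0.037, 0.037]
force: [-0.1, 0.7, 0.3]
width: 0.998
```

move_arm:
  motion:
    - {"dx":0,"dy":0,"dz":0,"rx":0,"ry":0,"rz":0,"gripper":0.6}
    - {"dx":0,"dy":0,"dz":0,"rx":0,"ry":0,"rz":0,"gripper":0.6}
    - {"dx":0,"dy":0,"dz":0,"rx":0,"ry":0,"rz":0,"gripper":0.5}
    - {"dx":0,"dy":0,"dz":0,"rx":0,"ry":0,"rz":0,"gripper":0.4}
    - {"dx":0,"dy":0,"dz":0,"rx":0,"ry":0,"rz":0,"gripper":0.4}
  squeeze: 40

```text
time_s: 5.28
tool_pos: [0.499, -0.0933, 0.0065]
tool_rot: [0.707, -0.706, -0.04, 0.037]
force: [-6.3, 6.8, 37.6]
width: 0.581
```

```bash
python3 - <<'E'
from h import *
plan([.4977,-.0957,.00],.104)
snap('wrist','w4.png')
snap('scene','s4.png')
E
```

```text
t 5.2833 pos [ 0.499  -0.0933  0.0065] F [-6.31  6.76 37.63] w 0.5812361894361362
turn units [-0.01  0.04  0.04] shift now-axes [-0.081  0.325 -0.111] shift target-axes [-0.079  0.325 -0.111]
R [[0.994, 0.004, -0.108], [0.108, 0.001, 0.994], [0.004, -1.0, 0.001]]
```

View pics/w4.png

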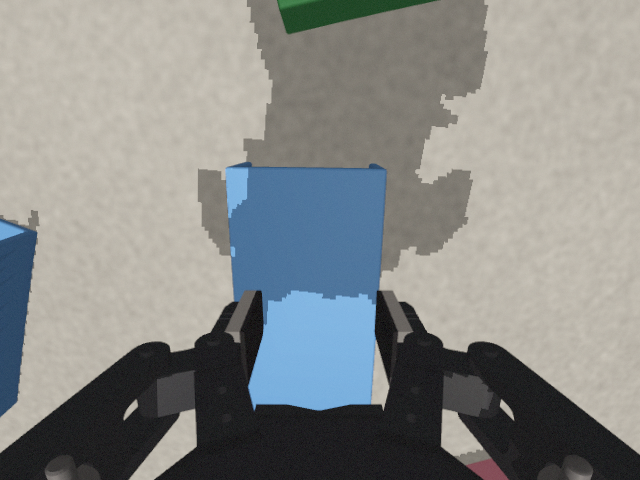

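View pics/s4.png

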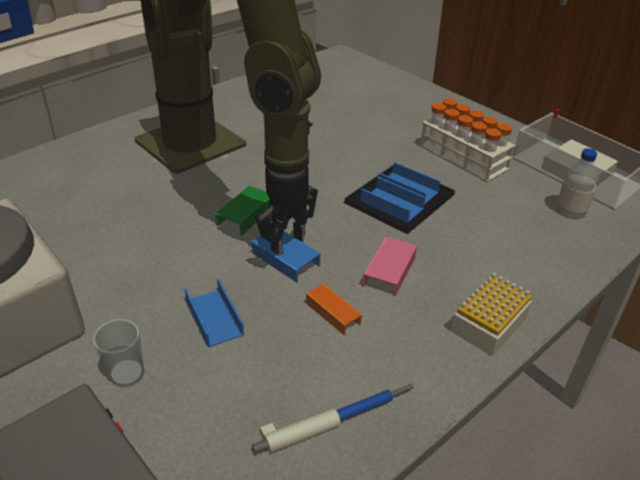

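The width of 0.58 (about 49 mm, less than 64) and 37 N upward show the fingers slid onto the top of the web instead of down beside it. I'll open and find the true tip height.

move_arm:
  motion:
    - {"dx":0,"dy":0,"dz":0,"rx":0,"ry":0,"rz":0,"gripper":1}
    - {"dx":0,"dy":0,"dz":0,"rx":0,"ry":0,"rz":0,"gripper":1}
    - {"dx":0,"dy":0,"dz":0,"rx":0,"ry":0,"rz":0,"gripper":1}
    - {"dx":0,"dy":0,"dz":0,"rx":0,"ry":0,"rz":0,"gripper":1}

```text
time_s: 5.72
tool_pos: [0.4983, -0.096, 0.0029]
tool_rot: [-0.706, 0.706, 0.037, -0.037]
force: [-0.2, -0.7, -0.9]
width: 1.003
```

```bash
python3 - <<'E'
from h import *
plan([.4977,-.0957,.00],.104)
c=snap('wrist','w5.png'); s=snap('scene','s5.png')
o=readout.get_obs(); q=o['tool_rot']; R=Ro.from_quat([q[1],q[2],q[3],q[0]]).as_matrix(); T=o['tool_pos']
for b in (0,.013,.02,.03,.04):
    P=[T-b*R[:,1]+sg*.0425*R[:,2]+sx*.011*R[:,0] for sg in (-1,1) for sx in (-1,1)]
    print(b,proj(c,P).round(0).tolist(),proj(s,P).round(0).tolist())
im=s['pixels'][170:290,220:350]; cv2.imwrite('pics/s5c.png',cv2.resize(im,None,fx=5,fy=5,interpolation=cv2.INTER_CUBIC)[:,:,::-1])
E
```

```text
t 5.7167 pos [ 0.4983 -0.096   0.0029] F [-0.2  -0.66 -0.86] w 1.002582378570255
turn units [ 0.001 -0.     0.003] shift now-axes [-0.027  0.146  0.02 ] shift target-axes [-0.027  0.146  0.02 ]
R [[0.995, 0.0, -0.104], [0.104, -0.0, 0.995], [0.0, -1.0, -0.0]]
0 [[233.0, 264.0], [236.0, 304.0], [400.0, 264.0], [397.0, 304.0]] [[267.0, 266.0], [276.0, 272.0], [299.0, 246.0], [307.0, 251.0]]
0.013 [[226.0, 274.0], [230.0, 316.0], [407.0, 274.0], [403.0, 316.0]] [[267.0, 261.0], [276.0, 266.0], [299.0, 240.0], [307.0, 245.0]]
0.02 [[222.0, 280.0], [226.0, 323.0], [410.0, 280.0], [407.0, 323.0]] [[267.0, 258.0], [275.0, 264.0], [299.0, 238.0], [307.0, 243.0]]
0.03 [[216.0, 289.0], [221.0, 334.0], [416.0, 289.0], [412.0, 334.0]] [[267.0, 254.0], [275.0, 259.0], [299.0, 234.0], [307.0, 238.0]]
0.04 [[209.0, 299.0], [214.0, 347.0], [423.0, 299.0], [418.0, 347.0]] [[267.0, 250.0], [275.0, 255.0], [299.0, 229.0], [307.0, 234.0]]
```

View pics/w5.png

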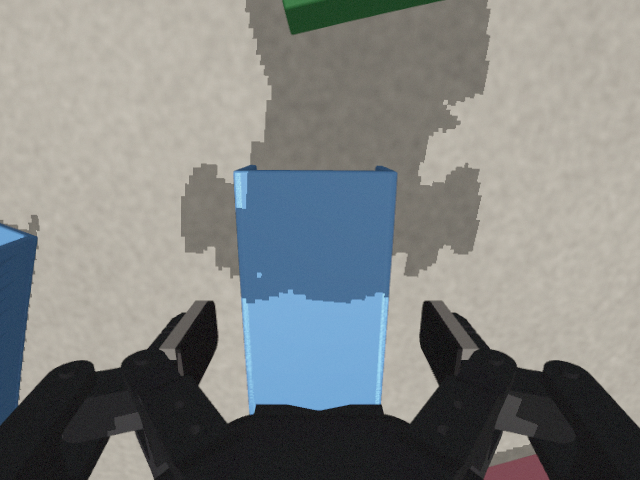

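View pics/s5c.png

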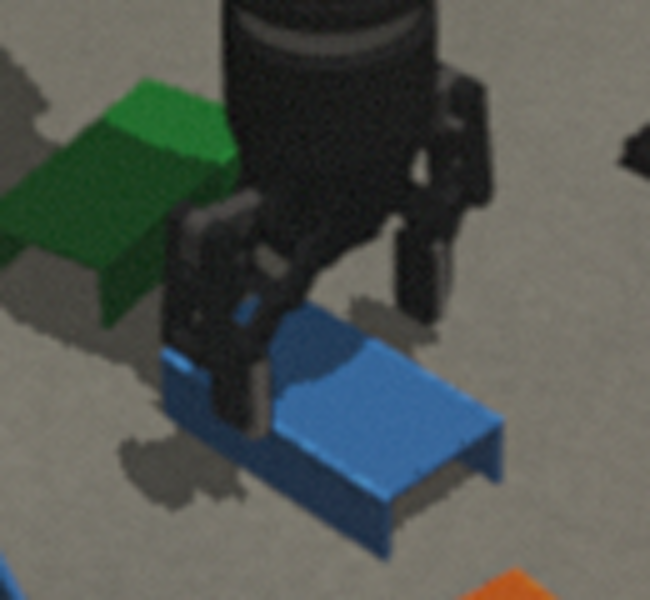

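In the scene view the near fingertip bottom is at about (269,257). That puts the open tip about 27 mm behind the TCP, so only at z≈0.03. The fingers need to go about 18 mm lower.

move_arm:
  motion:
    - {"dx":0,"dy":0.3,"dz":0,"rx":0,"ry":0,"rz":0,"gripper":1}
    - {"dx":0,"dy":0.3,"dz":0,"rx":0,"ry":0,"rz":0,"gripper":1}
    - {"dx":0,"dy":0.2,"dz":0,"rx":0,"ry":0,"rz":0,"gripper":1}
    - {"dx":0,"dy":0,"dz":0,"rx":0,"ry":0,"rz":0,"gripper":1}
    - {"dx":0,"dy":0,"dz":0,"rx":0,"ry":0,"rz":0,"gripper":1}

```text
time_s: 6.23
tool_pos: [0.4977, -0.0958, -0.0138]
tool_rot: [0.706, -0.706, -0.036, 0.037]
force: [-0.8, -0.1, -0.5]
width: 1.002
```

```bash
python3 - <<'E'
from h import *
plan([.4977,-.0957,-.015],.104)
c=snap('wrist','w6.png'); s=snap('scene','s6.png')
im=s['pixels'][170:290,220:350]; cv2.imwrite('pics/s6c.png',cv2.resize(im,None,fx=5,fy=5,interpolation=cv2.INTER_CUBIC)[:,:,::-1])
o=readout.get_obs(); q=o['tool_rot']; R=Ro.from_quat([q[1],q[2],q[3],q[0]]).as_matrix(); T=o['tool_pos']
for z in (0,.01,.02): 
    P=[np.r_[(T+sg*.05*R[:,2])[:2],z] for sg in (-1,1)]; print(z,((proj(s,P)-[220,170])*5).round().tolist())
E
```

```text
t 6.2333 pos [ 0.4977 -0.0958 -0.0138] F [-0.82 -0.07 -0.46] w 1.0017215291406316
turn units [-0.001  0.004 -0.012] shift now-axes [-0.001  0.058  0.003] shift target-axes [-0.001  0.058  0.003]
R [[0.995, -0.001, -0.104], [0.104, 0.0, 0.995], [-0.001, -1.0, 0.0]]
0 [[244.0, 509.0], [429.0, 386.0]]
0.01 [[243.0, 489.0], [429.0, 366.0]]
0.02 [[243.0, 469.0], [429.0, 346.0]]
```

View pics/s6c.png

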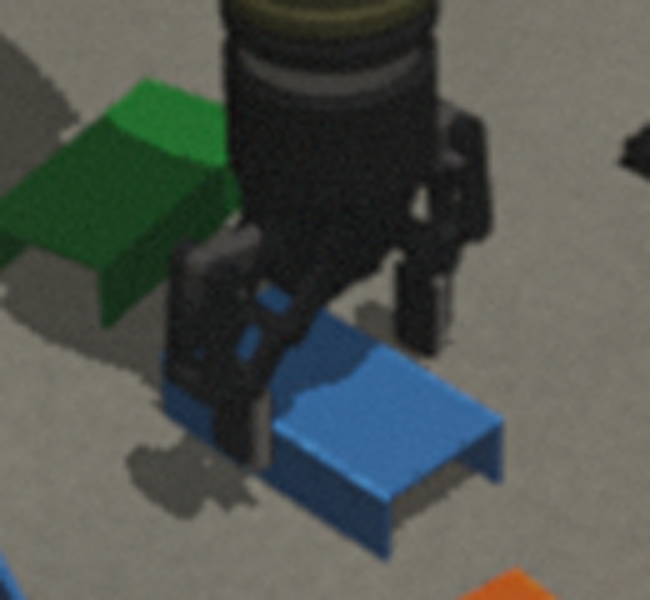

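move_arm:
  motion:
    - {"dx":0,"dy":0.2,"dz":0,"rx":0,"ry":0,"rz":0,"gripper":1}
    - {"dx":0,"dy":0.1,"dz":0,"rx":0,"ry":0,"rz":0,"gripper":1}
    - {"dx":0,"dy":0,"dz":0,"rx":0,"ry":0,"rz":0,"gripper":0.9}
    - {"dx":0,"dy":0,"dz":0,"rx":0,"ry":0,"rz":0,"gripper":0.85}
    - {"dx":0,"dy":0,"dz":0,"rx":0,"ry":0,"rz":0,"gripper":0.8}
  squeeze: 30

```text
time_s: 6.75
tool_pos: [0.4982, -0.0958, -0.0192]
tool_rot: [0.706, -0.706, -0.037, 0.037]
force: [-0.4, -0.1, -0.2]
width: 0.799
```

move_arm:
  motion:
    - {"dx":0,"dy":0,"dz":0,"rx":0,"ry":0,"rz":0,"gripper":0.7}
    - {"dx":0,"dy":0,"dz":0,"rx":0,"ry":0,"rz":0,"gripper":0.6}
    - {"dx":0,"dy":0,"dz":0,"rx":0,"ry":0,"rz":0,"gripper":0.6}

```text
time_s: 7.0
tool_pos: [0.4982, -0.096, -0.019]
tool_rot: [-0.706, 0.706, 0.037, -0.037]
force: [-0.1, -0.4, 3.8]
width: 0.743
```

```bash
python3 - <<'E'
from h import *
plan([.4977,-.0957,-.015],.104)
c=snap('wrist','w7.png'); s=snap('scene','s7.png')
im=s['pixels'][170:290,220:350]; cv2.imwrite('pics/s7c.png',cv2.resize(im,None,fx=5,fy=5,interpolation=cv2.INTER_CUBIC)[:,:,::-1])
E
```

```text
t 7.0 pos [ 0.4982 -0.096  -0.019 ] F [-0.07 -0.36  3.81] w 0.7429971307731216
turn units [0.002 0.002 0.002] shift now-axes [-0.024 -0.198  0.015] shift target-axes [-0.024 -0.198  0.015]
R [[0.995, 0.0, -0.104], [0.104, -0.0, 0.995], [0.0, -1.0, -0.0]]
```

View pics/s7c.png

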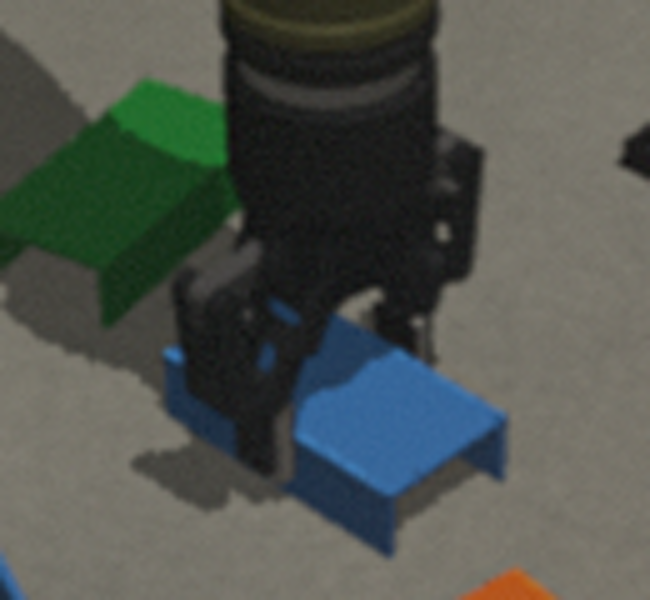

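View pics/w7.png

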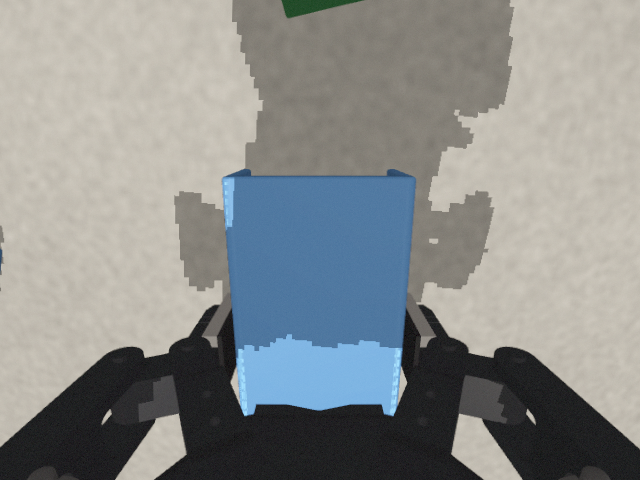

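Opening is 63 mm with both pads outside the walls, so this is a good grasp. Lift.

move_arm:
  motion:
    - {"dx":0,"dy":0,"dz":0,"rx":0,"ry":0,"rz":0,"gripper":0.6}
    - {"dx":0,"dy":-0.2,"dz":0,"rx":0,"ry":0,"rz":0,"gripper":0.6}
    - {"dx":0,"dy":-0.4,"dz":0,"rx":0,"ry":0,"rz":0,"gripper":0.6}
    - {"dx":0,"dy":-0.6,"dz":0,"rx":0,"ry":0,"rz":0,"gripper":0.6}
    - {"dx":0,"dy":-0.6,"dz":0,"rx":0,"ry":0,"rz":0,"gripper":0.6}
  squeeze: 40

```text
time_s: 7.52
tool_pos: [0.4979, -0.0957, 0.0173]
tool_rot: [0.706, -0.706, -0.037, 0.037]
force: [-0.6, -0.1, 0.1]
width: 0.739
```

move_arm:
  motion:
    - {"dx":0,"dy":-0.7,"dz":0,"rx":0,"ry":0,"rz":0,"gripper":0.6}
    - {"dx":0,"dy":-0.8,"dz":0,"rx":0,"ry":0,"rz":0,"gripper":0.6}
    - {"dx":0,"dy":-0.7,"dz":0,"rx":0,"ry":0,"rz":0,"gripper":0.6}
    - {"dx":0,"dy":-0.5,"dz":0,"rx":0,"ry":0,"rz":0,"gripper":0.6}
    - {"dx":0,"dy":-0.2,"dz":0,"rx":0,"ry":0,"rz":0,"gripper":0.6}

```text
time_s: 7.93
tool_pos: [0.4989, -0.0959, 0.0765]
tool_rot: [-0.706, 0.706, 0.038, -0.036]
force: [0.4, 0.6, -0.6]
width: 0.738
```

```bash
python3 - <<'E'
from h import *
plan([.5006,.2200,.09],.1734)
c=snap('wrist','w8.png'); s=snap('scene','s8.png')
E
```

```text
t 7.9333 pos [ 0.4989 -0.0959  0.0765] F [ 0.37  0.6  -0.61] w 0.7381652775102355
turn units [ 0.003 -0.694  0.024] shift now-axes [ 1.725 -0.672 15.703] shift target-axes [ 2.809 -0.673 15.545]
R [[0.995, 0.002, -0.104], [0.104, 0.0, 0.995], [0.002, -1.0, -0.0]]
```

View pics/w8.png

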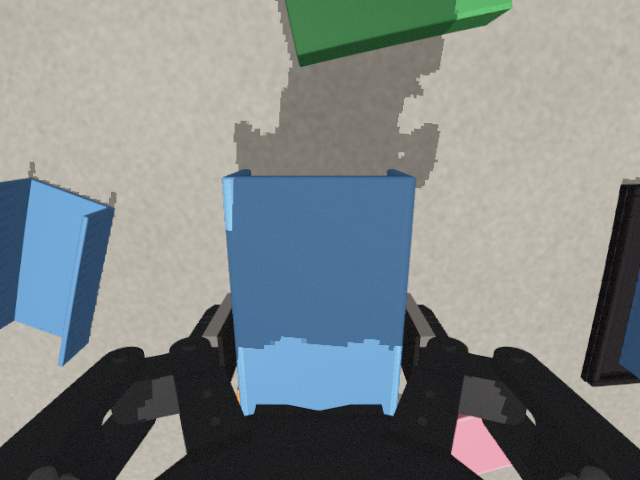

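View pics/s8.png

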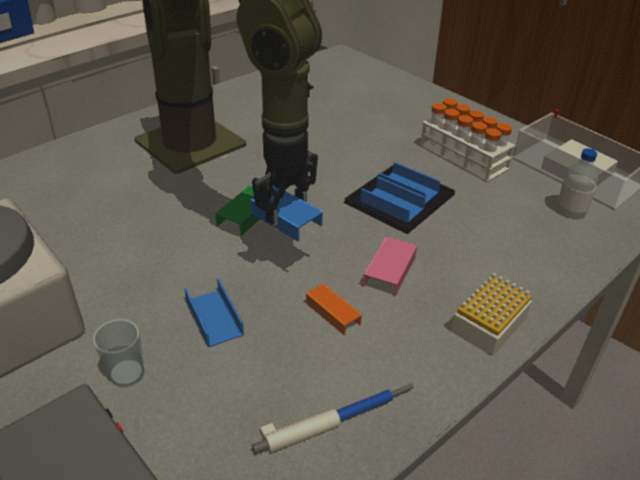

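The tray is held level, with the same wrist view as at grasp, and its underside is at about 95 mm. Carry it to the crate.

move_arm:
  motion:
    - {"dx":0.15,"dy":0,"dz":0.4,"rx":0,"ry":-0.14,"rz":0,"gripper":0.6}
    - {"dx":0.15,"dy":0,"dz":0.7,"rx":0,"ry":-0.14,"rz":0,"gripper":0.6}
    - {"dx":0.15,"dy":0,"dz":0.9,"rx":0,"ry":-0.14,"rz":0,"gripper":0.6}
    - {"dx":0.15,"dy":0,"dz":0.9,"rx":0,"ry":-0.14,"rz":0,"gripper":0.6}
    - {"dx":0.15,"dy":0,"dz":0.9,"rx":0,"ry":-0.13,"rz":0,"gripper":0.6}

```text
time_s: 8.45
tool_pos: [0.5023, -0.0169, 0.0739]
tool_rot: [0.705, -0.704, -0.061, 0.062]
force: [0.6, 0.8, -0.5]
width: 0.737
```

move_arm:
  motion:
    - {"dx":0.15,"dy":0,"dz":0.9,"rx":0,"ry":0,"rz":0,"gripper":0.6}
    - {"dx":0.15,"dy":0,"dz":0.9,"rx":0,"ry":0,"rz":0,"gripper":0.6}
    - {"dx":0.15,"dy":0,"dz":0.9,"rx":0,"ry":0,"rz":0,"gripper":0.6}
    - {"dx":0.15,"dy":0,"dz":0.9,"rx":0,"ry":0,"rz":0,"gripper":0.6}
    - {"dx":0.15,"dy":0,"dz":0.9,"rx":0,"ry":0,"rz":0,"gripper":0.6}

```text
time_s: 8.87
tool_pos: [0.5012, 0.0744, 0.0739]
tool_rot: [0.704, -0.704, -0.061, 0.062]
force: [0.4, 0.6, -0.9]
width: 0.74
```

move_arm:
  motion:
    - {"dx":0.15,"dy":0,"dz":0.9,"rx":0,"ry":0,"rz":0,"gripper":0.6}
    - {"dx":0.15,"dy":0,"dz":0.9,"rx":0,"ry":0,"rz":0,"gripper":0.6}
    - {"dx":0.15,"dy":0,"dz":0.9,"rx":0,"ry":0,"rz":0,"gripper":0.6}
    - {"dx":0.15,"dy":0,"dz":0.9,"rx":0,"ry":0,"rz":0,"gripper":0.6}
    - {"dx":0.15,"dy":0,"dz":0.9,"rx":0,"ry":0,"rz":0,"gripper":0.6}

```text
time_s: 9.28
tool_pos: [0.5003, 0.1656, 0.0739]
tool_rot: [-0.704, 0.704, 0.061, -0.062]
force: [0.9, -0.8, -1.3]
width: 0.743
```

move_arm:
  motion:
    - {"dx":0.15,"dy":0,"dz":0.9,"rx":0,"ry":0,"rz":0,"gripper":0.6}
    - {"dx":0.15,"dy":0,"dz":0.6,"rx":0,"ry":0,"rz":0,"gripper":0.6}
    - {"dx":0.15,"dy":0,"dz":0.4,"rx":0,"ry":0,"rz":0,"gripper":0.6}
    - {"dx":0,"dy":0,"dz":0,"rx":0,"ry":0,"rz":0,"gripper":0.6}
    - {"dx":0,"dy":0,"dz":0,"rx":0,"ry":0,"rz":0,"gripper":0.6}

```text
time_s: 9.7
tool_pos: [0.5034, 0.2024, 0.0744]
tool_rot: [-0.704, 0.705, 0.061, -0.061]
force: [0.4, -2.0, -0.4]
width: 0.736
```

```bash
python3 - <<'E'
from h import *
plan([.5006,.2200,.09],.1734)
c=snap('wrist','w9.png'); s=snap('scene','s9.png'); t=snap('top','t9.png')
E
```

```text
t 9.7 pos [0.5034 0.2024 0.0744] F [ 0.42 -2.05 -0.41] w 0.7361476186924156
turn units [ 0.009  0.    -0.007] shift now-axes [ 0.014 -0.78   0.892] shift target-axes [ 0.014 -0.779  0.893]
R [[0.985, -0.001, -0.173], [0.173, -0.001, 0.985], [-0.001, -1.0, -0.001]]
```

View pics/w9.png

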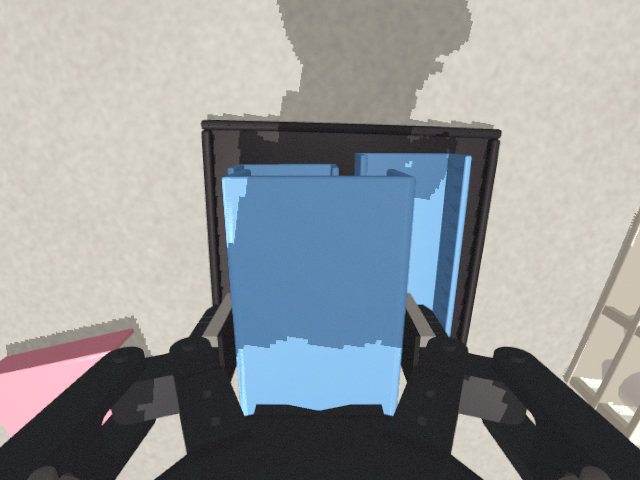

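View pics/s9.png

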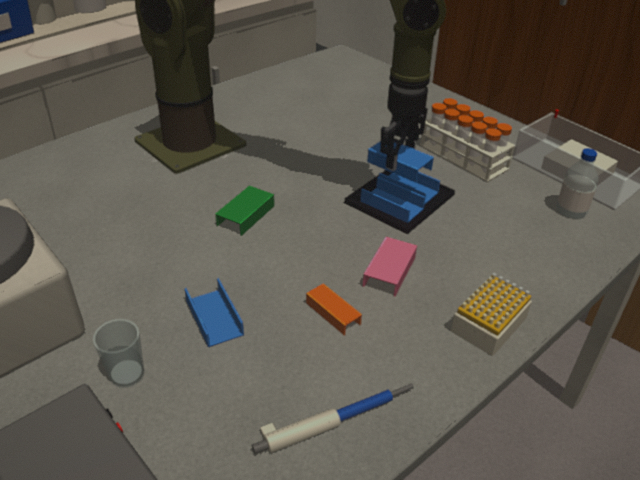

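move_arm:
  motion:
    - {"dx":0,"dy":0,"dz":0.4,"rx":0,"ry":0,"rz":0,"gripper":0.6}
    - {"dx":0,"dy":0,"dz":0.45,"rx":0,"ry":0,"rz":0,"gripper":0.6}
    - {"dx":0,"dy":0,"dz":0,"rx":0,"ry":0,"rz":0,"gripper":0.6}
    - {"dx":0,"dy":0,"dz":0,"rx":0,"ry":0,"rz":0,"gripper":0.6}
    - {"dx":0,"dy":0,"dz":0,"rx":0,"ry":0,"rz":0,"gripper":0.6}

```text
time_s: 10.27
tool_pos: [0.5005, 0.2197, 0.0748]
tool_rot: [-0.704, 0.705, 0.061, -0.061]
force: [-0.3, -0.3, -0.7]
width: 0.743
```

```bash
python3 - <<'E'
from h import *
plan([.5006,.2200,-.01],.1734)
c=snap('wrist','w10.png')
E
```

```text
t 10.2667 pos [0.5005 0.2197 0.0748] F [-0.32 -0.25 -0.7 ] w 0.7425253230809832
turn units [ 0.002  0.003 -0.   ] shift now-axes [0.006 4.241 0.017] shift target-axes [0.006 4.241 0.016]
R [[0.985, 0.0, -0.173], [0.173, -0.0, 0.985], [-0.0, -1.0, -0.0]]
```

View pics/w10.png

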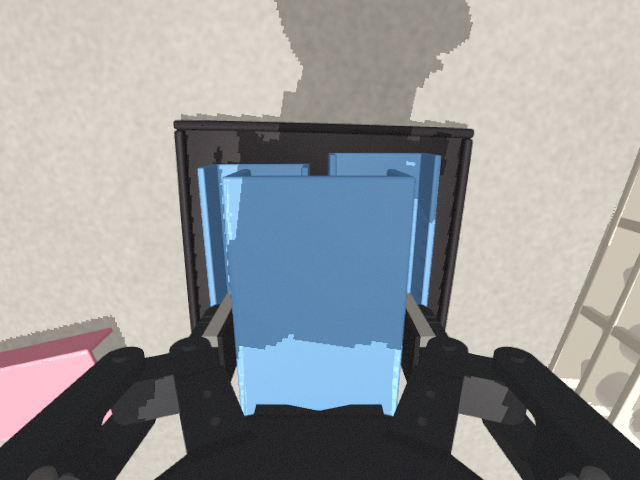

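The gap between the crate trays is at columns 309–330, centre 319.5, which matches the held tray's centre at 319. Lower in stages.

move_arm:
  motion:
    - {"dx":0,"dy":0.4,"dz":0,"rx":0,"ry":0,"rz":0,"gripper":0.6}
    - {"dx":0,"dy":0.6,"dz":0,"rx":0,"ry":0,"rz":0,"gripper":0.6}
    - {"dx":0,"dy":0.6,"dz":0,"rx":0,"ry":0,"rz":0,"gripper":0.6}
    - {"dx":0,"dy":0.4,"dz":0,"rx":0,"ry":0,"rz":0,"gripper":0.6}
    - {"dx":0,"dy":0,"dz":0,"rx":0,"ry":0,"rz":0,"gripper":0.6}

```text
time_s: 10.73
tool_pos: [0.4994, 0.2187, 0.0329]
tool_rot: [-0.704, 0.705, 0.06, -0.062]
force: [0.2, 0.2, -1.5]
width: 0.738
```

```bash
python3 - <<'E'
from h import *
plan([.5006,.2200,-.01],.1734)
s=snap('scene','s11.png')
im=s['pixels'][130:240,330:470]; cv2.imwrite('pics/s11c.png',cv2.resize(im,None,fx=5,fy=5,interpolation=cv2.INTER_CUBIC)[:,:,::-1])
E
```

```text
t 10.7333 pos [0.4994 0.2187 0.0329] F [ 0.16  0.23 -1.54] w 0.7380783670871841
turn units [ 0.013 -0.003 -0.032] shift now-axes [0.076 2.146 0.056] shift target-axes [0.069 2.146 0.053]
R [[0.985, -0.003, -0.172], [0.172, -0.002, 0.985], [-0.003, -1.0, -0.001]]
```

View pics/s11c.png

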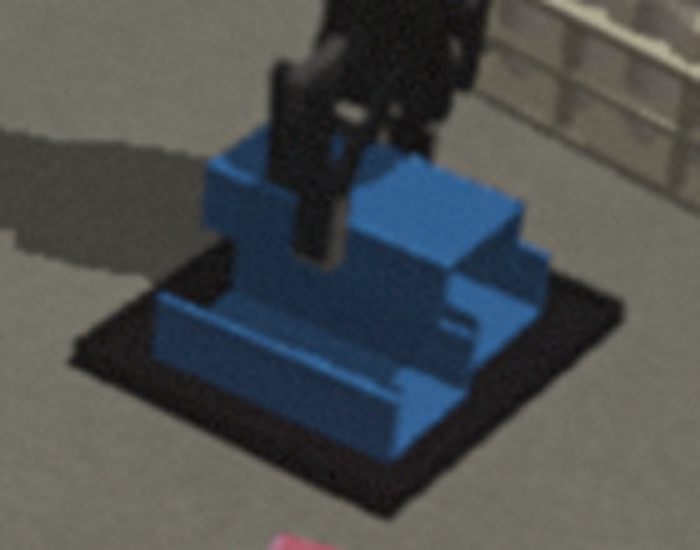

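move_arm:
  motion:
    - {"dx":0,"dy":0.4,"dz":0,"rx":0,"ry":0,"rz":0,"gripper":0.6}
    - {"dx":0,"dy":0.5,"dz":0,"rx":0,"ry":0,"rz":0,"gripper":0.6}
    - {"dx":0,"dy":0.5,"dz":0,"rx":0,"ry":0,"rz":0,"gripper":0.6}
    - {"dx":0,"dy":0.3,"dz":0,"rx":0,"ry":0,"rz":0,"gripper":0.6}
    - {"dx":0,"dy":0.1,"dz":0,"rx":0,"ry":0,"rz":0,"gripper":0.6}

```text
time_s: 11.2
tool_pos: [0.4998, 0.2193, -0.0026]
tool_rot: [-0.704, 0.705, 0.061, -0.062]
force: [-0.3, 0.1, -0.4]
width: 0.744
```

move_arm:
  motion:
    - {"dx":0,"dy":0.05,"dz":0,"rx":0,"ry":0,"rz":0,"gripper":0.6}
    - {"dx":0,"dy":0.05,"dz":0,"rx":0,"ry":0,"rz":0,"gripper":0.6}
    - {"dx":0,"dy":0,"dz":0,"rx":0,"ry":0,"rz":0,"gripper":0.6}

```text
time_s: 11.45
tool_pos: [0.5007, 0.2197, -0.0032]
tool_rot: [0.705, -0.704, -0.061, 0.061]
force: [0.0, -0.3, -0.8]
width: 0.74
```

```bash
python3 - <<'E'
from h import *
plan([.5006,.2200,-.01],.1734)
s=snap('scene','s12.png')
im=s['pixels'][130:240,330:470]; cv2.imwrite('pics/s12c.png',cv2.resize(im,None,fx=5,fy=5,interpolation=cv2.INTER_CUBIC)[:,:,::-1])
E
```

```text
t 11.45 pos [ 0.5007  0.2197 -0.0032] F [ 0.   -0.33 -0.81] w 0.7403685489405241
turn units [-0.002 -0.002  0.003] shift now-axes [-0.002  0.342  0.014] shift target-axes [-0.002  0.342  0.014]
R [[0.985, 0.0, -0.172], [0.172, 0.0, 0.985], [0.0, -1.0, 0.0]]
```

View pics/s12c.png

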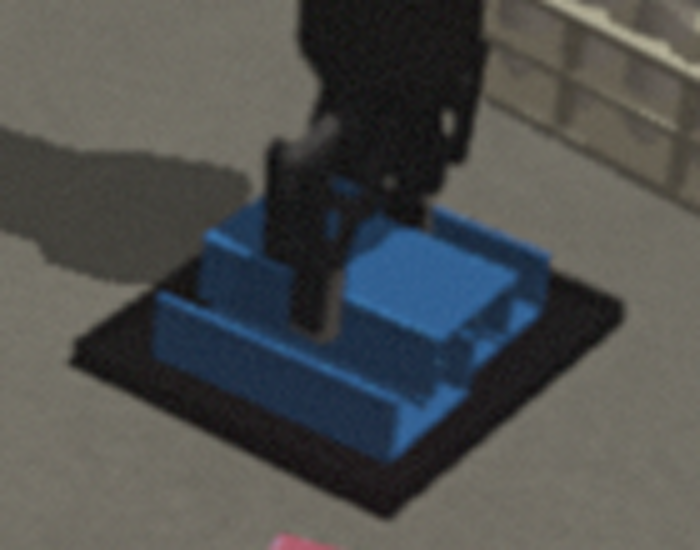

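Walls are in both channels with about 7 mm to go. Fine steps from here.

move_arm:
  motion:
    - {"dx":0,"dy":0.1,"dz":0,"rx":0,"ry":0,"rz":0,"gripper":0.6}
    - {"dx":0,"dy":0.08,"dz":0,"rx":0,"ry":0,"rz":0,"gripper":0.6}
    - {"dx":0,"dy":0.05,"dz":0,"rx":0,"ry":0,"rz":0,"gripper":0.6}
    - {"dx":0,"dy":0,"dz":0,"rx":0,"ry":0,"rz":0,"gripper":0.6}

```text
time_s: 11.83
tool_pos: [0.5005, 0.2196, -0.008]
tool_rot: [-0.704, 0.704, 0.061, -0.061]
force: [0.2, 0.2, -0.9]
width: 0.739
```

move_arm:
  motion:
    - {"dx":0,"dy":0.05,"dz":0,"rx":0,"ry":0,"rz":0,"gripper":0.6}
    - {"dx":0,"dy":0,"dz":0,"rx":0,"ry":0,"rz":0,"gripper":0.6}

```text
time_s: 12.0
tool_pos: [0.5007, 0.2197, -0.0088]
tool_rot: [0.704, -0.704, -0.061, 0.061]
force: [-0.3, -0.3, -0.2]
width: 0.739
```

move_arm:
  motion:
    - {"dx":0,"dy":0.05,"dz":0,"rx":0,"ry":0,"rz":0,"gripper":0.6}
    - {"dx":0,"dy":0,"dz":0,"rx":0,"ry":0,"rz":0,"gripper":0.6}

```text
time_s: 12.17
tool_pos: [0.5007, 0.2197, -0.0089]
tool_rot: [-0.704, 0.704, 0.061, -0.061]
force: [-1.0, 0.7, 8.4]
width: 0.744
```

Contact: 8.4 N at the expected height. Let go.

move_arm:
  motion:
    - {"dx":0,"dy":0,"dz":0,"rx":0,"ry":0,"rz":0,"gripper":0.78}
    - {"dx":0,"dy":0,"dz":0,"rx":0,"ry":0,"rz":0,"gripper":0.85}
    - {"dx":0,"dy":0,"dz":0,"rx":0,"ry":0,"rz":0,"gripper":0.93}
    - {"dx":0,"dy":0,"dz":0,"rx":0,"ry":0,"rz":0,"gripper":0.93}
    - {"dx":0,"dy":0,"dz":0,"rx":0,"ry":0,"rz":0,"gripper":0.93}

```text
time_s: 12.58
tool_pos: [0.5006, 0.2196, -0.0099]
tool_rot: [0.704, -0.704, -0.061, 0.061]
force: [0.7, 0.1, 0.9]
width: 0.925
```

```bash
python3 - <<'E'
from h import *
plan([.5006,.2200,-.01],.1734)
c=snap('wrist','w13.png');s=snap('scene','s13.png')
im=s['pixels'][130:240,330:470]; cv2.imwrite('pics/s13c.png',cv2.resize(im,None,fx=5,fy=5,interpolation=cv2.INTER_CUBIC)[:,:,::-1])
E
```

```text
t 12.5833 pos [ 0.5006  0.2196 -0.0099] F [0.66 0.1  0.86] w 0.9246697083705457
turn units [-0.    -0.002 -0.001] shift now-axes [0.004 0.003 0.019] shift target-axes [0.004 0.003 0.019]
R [[0.985, -0.0, -0.172], [0.172, 0.0, 0.985], [-0.0, -1.0, 0.0]]
```

View pics/w13.png

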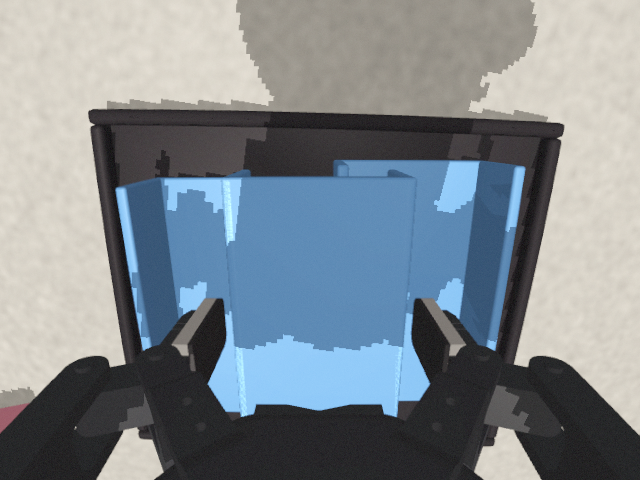

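View pics/s13c.png

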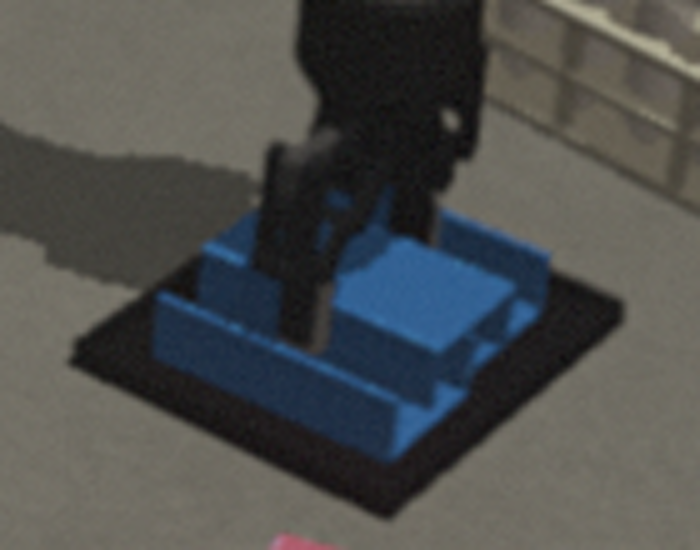

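The pads are free on both sides of the tray (wrist columns 228 and 412). Retreat straight up.

move_arm:
  motion:
    - {"dx":0,"dy":-0.2,"dz":0,"rx":0,"ry":0,"rz":0,"gripper":0.93}
    - {"dx":0,"dy":-0.4,"dz":0,"rx":0,"ry":0,"rz":0,"gripper":0.93}
    - {"dx":0,"dy":-0.6,"dz":0,"rx":0,"ry":0,"rz":0,"gripper":0.93}
    - {"dx":0,"dy":-0.8,"dz":0,"rx":0,"ry":0,"rz":0,"gripper":0.93}
    - {"dx":0,"dy":-1,"dz":0,"rx":0,"ry":0,"rz":0,"gripper":0.93}

```text
time_s: 13.1
tool_pos: [0.5002, 0.2194, 0.0512]
tool_rot: [-0.704, 0.705, 0.061, -0.062]
force: [0.3, -0.4, -0.5]
width: 0.931
```

move_arm:
  motion:
    - {"dx":0,"dy":-1,"dz":0,"rx":0,"ry":0,"rz":0,"gripper":0.93}
    - {"dx":0,"dy":-1,"dz":0,"rx":0,"ry":0,"rz":0,"gripper":0.93}
    - {"dx":0,"dy":-1,"dz":0,"rx":0,"ry":0,"rz":0,"gripper":0.93}
    - {"dx":0,"dy":-1,"dz":0,"rx":0,"ry":0,"rz":0,"gripper":0.93}
    - {"dx":0,"dy":-1,"dz":0,"rx":0,"ry":0,"rz":0,"gripper":0.93}

```text
time_s: 13.52
tool_pos: [0.5005, 0.2195, 0.1526]
tool_rot: [0.705, -0.704, -0.062, 0.061]
force: [0.3, 0.3, -0.3]
width: 0.932
```

move_arm:
  motion:
    - {"dx":-1,"dy":0,"dz":0,"rx":0,"ry":0,"rz":0,"gripper":0.93}
    - {"dx":-1,"dy":0,"dz":0,"rx":0,"ry":0,"rz":0,"gripper":0.93}
    - {"dx":-1,"dy":0,"dz":0,"rx":0,"ry":0,"rz":0,"gripper":0.93}
    - {"dx":0,"dy":0,"dz":0,"rx":0,"ry":0,"rz":0,"gripper":0.93}
    - {"dx":0,"dy":0,"dz":0,"rx":0,"ry":0,"rz":0,"gripper":0.93}

```text
time_s: 13.93
tool_pos: [0.4409, 0.2091, 0.1514]
tool_rot: [-0.704, 0.704, 0.062, -0.061]
force: [0.4, 0.3, -0.8]
width: 0.93
```

```bash
python3 - <<'E'
from h import *
plan([.5006,.2200,-.01],.1734)
c=snap('wrist','w14.png');s=snap('scene','s14.png');t=snap('top','t14.png')
im=s['pixels'][130:240,330:470]; cv2.imwrite('pics/s14c.png',cv2.resize(im,None,fx=5,fy=5,interpolation=cv2.INTER_CUBIC)[:,:,::-1])
E
```

```text
t 13.9333 pos [0.4409 0.2091 0.1514] F [ 0.44  0.33 -0.79] w 0.9298915640946891
turn units [0.001 0.01  0.008] shift now-axes [3.03  8.072 0.018] shift target-axes [3.036 8.07  0.02 ]
R [[0.985, 0.001, -0.173], [0.173, 0.0, 0.985], [0.001, -1.0, -0.0]]
```

View pics/w14.png

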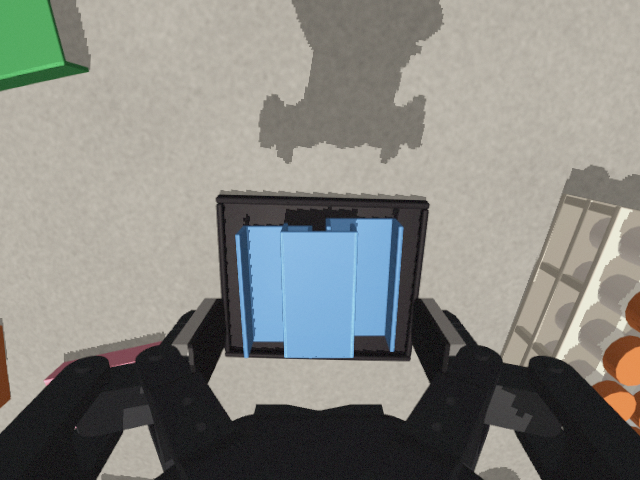

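View pics/s14c.png

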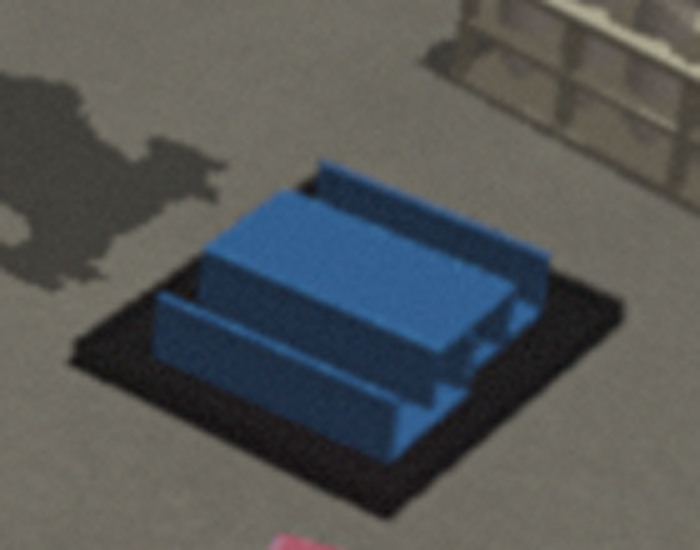

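View pics/t14.png

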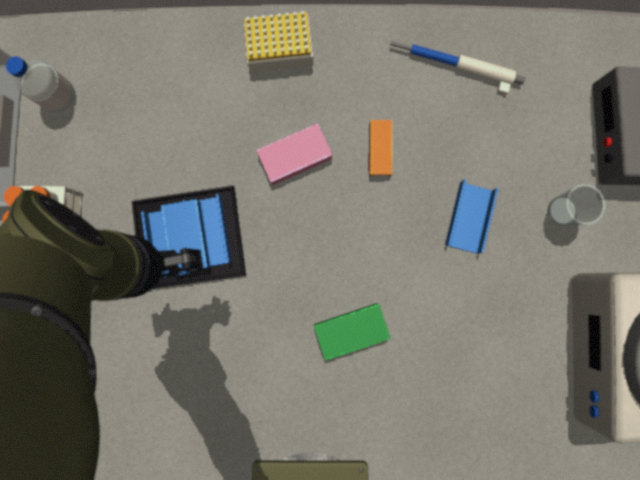

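The tray sits level astride the pair and the crate trays look unmoved. One numeric check from the wrist view, then hand in.

```bash
python3 - <<'E'
from h import *
c=np.load('pics/w14.npz')
P=onz(c,[[281,232],[356,232],[353,357],[285,357]],.041)
print(P.round(4).tolist(),P.mean(0).round(4),'sides',np.linalg.norm(P[0]-P[1]),np.linalg.norm(P[1]-P[2]),'ang',np.arctan2(*((P[1]-P[2]+P[0]-P[3])[[1,0]]* [1,1]))%np.pi)
s=np.load('pics/scene0.npz')['pixels'].astype(int);s2=np.load('pics/s14.npz')['pixels'].astype(int)
print('spare region change',np.abs(s-s2)[270:350,175:250].mean())
from rig import sign_off; sign_off()
E
```

```text
[[0.4471, 0.1801, 0.041], [0.4364, 0.2406, 0.041], [0.5536, 0.2624, 0.041], [0.5645, 0.2006, 0.041]] [0.5004 0.2209 0.041 ] sides 0.06147306664251311 0.11919344481411948 ang 0.17847263337385266
spare region change 1.584111111111111
the job is handed in; nothing more can be done
```

I placed the open-down blue tray across the two crate trays, with one wall standing in each channel, and handed the job in at about 14 s. The hand-in gives no verdict.

- **First grasp failed:** the fingers were too high and closed onto the top of the tray, pressing with about 37 N upward on the tool. I opened, found from the scene view that the open tips sit about 27 mm behind the TCP, went lower and gripped it across its width with the jaws at 63 mm.
- **Placing:** I lifted it level, carried it over and lowered it until light contact (8.4 N) at the expected height. I then let go and backed straight up.
- **Final position:** assuming its web at the seated height, the tray's centre measured (0.500, 0.221), against the target (0.5006, 0.220). Its angle was 0.178 rad, against 0.173 for the crate pair. The measured sides were 61 x 119 mm, against the real 64 x 120 mm, which is within pixel error.
- **Other trays:** by eye the crate trays looked to be in their places, though I did not remeasure them. The spare's patch of the scene view showed almost no change. The gripper was well clear of everything.

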